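Hold a rack peg up to the bench camera

ROBOT

A 7-joint arm with a two-finger parallel gripper is mounted at the origin on the work surface. World frame = base frame: x ahead of the robot, y to its left, z up, the work surface at z = 0. Lengths are in m, angles in rad, forces in N, time in s.
With the tool pointing down it reaches from about 0.425 to 0.925 m from the base axis. Payload 6.8 kg.
Tool frame: the origin (TCP) lies between the finger pads; the fingertips stand 19 mm ahead of it and the grasp point (between the pads) is the TCP; z points along the fingers, y is the line along which they close (so a half turn about z gives the same grasp; the last joint's range is limited). The gripper opens to 85 mm and grips with 20 to 120 N. Pads are 22 mm wide; open, the fingers measure 114 mm over their backs; the gripper's body (76 mm by 85 mm) begins 54 mm behind the grasp point. The pads swing forward as they close: fully open they stand 13 mm farther back than shut.
Start: joints at [1.191, 0.477, 0.022, 1.555, -0.011, 1.109, -0.083], TCP at [0.181, -0.65, 0.25] pointing down, gripper open.
Joint ranges: [-2.96, 2.96], [-0.34, 2.1], [-1.41, 1.46], [0.24, 2.44], [-1.37, 4.51], [0.17, 1.92], [-2.96, 2.96]. Speed limits (rad/s): [2.39, 2.39, 3.14, 3.14, 3.14, 3.14, 3.14].

INTERFACE

Orientations are given as a unit quaternion [x, y, z, w].
In Python, from bench import r gives the robot as it stands. The module is installed in compiled form; this text tells all that it offers.
- The arm moves only by the shell command python3 -m crank 'ROWS' [FORCE]. ROWS is JSON, a list of rows, each an object with "xyz": the shift along the tool's x, y, z in m, a list of three; "rotation": the turn, a rotation vector about the tool's x, y, z in degrees, a list of three; "gripper": the opening, from 0 (shut) to 1 (fully open). A call has 1 to 12 rows; each row is the pose to reach, as a shift and turn from the pose commanded when the call began, along the tool's axes at that moment; what a row does not reach only later rows make up. A row lasts 1/8 s, in which the tool goes at most 62.5 mm and 10.7 degrees, less where a joint would pass 70% of its speed; a pose out of reach is approached as far as the arm can. A call with a gripper value outside its range is refused whole. The fingers move at their own pace and stop on an object; FORCE is the grip in N (left out, the last holds). Time passes only in rows, so rows that repeat a pose let the fingers close. It gives the time, the measured TCP pose, the force, the opening and the grip force at its end, in the units of the state.
- r.sense(): the state, without advancing time (a new reading comes with each control period).
- r.snapshot(name): name is "side" or "top"; returns (picture, depth): 420x560x3 uint8, red, green, blue; 420x560 float32, m along the optical axis (not along the pixel's ray), 0 where there is no reading.
- r.get_calibration(name): a dict with "K" (3x3 intrinsics, pixels), "dist" ([k1, k2, p1, p2, k3] as OpenCV has them; the pictures are not rectified), "view" (4x4, takes a point from world to camera coordinates). Camera axes: x right, y down, z forward; pixel columns grow to the right and rows downward; lengths in m; the calibration is good to about 2 mm. A picture is of the moment at which its call begins. get_calibration takes no time and is no camera call.
- r.finish_job(): hands the job in; it is judged then, once.
The state is a dict: "time": time; "joint_pos": joint angles; "qvel": joint speeds; "joint_torque": joint torques, N m; "position": TCP position; "orientation": TCP orientation; "contact_force": force on the tool from outside, world axes, zero at the start; "wrist_torque": the same for the moment, N m; "width": finger opening in m; "grip_force": force on a finger pad.
Only numpy, scipy, OpenCV 4.12 (cv2) and the standard library are available. Lean on these libraries where they do the work, as an engineer would, in place of code of your own. Each camera call takes 0.05 s, during which the arm holds its last target. There are 200 camera calls.

TASK

Throw the peg block's release lever round until it lies over the notch marked by the raised stud, then draw the steel peg with the T-shaped crossbar out of the block and hold it up for the bench camera: shank upright, the middle of the shank at lens height straight above the small round disc, and the crossbar square across the camera's line of sight. Finish still gripping the peg there, motionless, with the lever left in the marked notch. Do not touch the camera, and leave the other pegs and everything else on the bench where they are.

Things in the scene. Friction and masses are not known exactly. Their poses are not given: they have to be found in the camera images.
- block: Fixed aluminium block 60 (x) x 250 (y) x 40 mm high, origin at the centre of its underside, on the bench. Three blind holes 14 mm wide, 30 mm deep in a row at y = -90, -35, +20 mm each hold one loose steel peg, in any order: foot 10 mm, top 100 to 110 mm above the bench. The lever's upright pivot is at y = +95 mm.
- lever_pivot (a point): Point on the lever's upright pivot axis, 148 mm above the bench (the hub ends at 126 mm). The lever is a level steel bar: an 18 mm wide, 220 mm long keeper arm lies over the pegs' tops, 113 to 121 mm above the bench; on the other side a 12 mm wide, 98 mm long arm carries the handle.
- lever (a joint): Lever angle, rad, from 0 (keeper over the row of pegs) growing anticlockwise seen from above to a stop at 1.7; the marked notch is at about 1.28 to 1.52, so do not run to the stop. The handle comes towards the robot, the keeper swings away from it, clear of the pegs. About 2 N at the handle moves it; it stays where it is left.
- lever_handle (a point): Middle of the lever's upright black plastic handle, a cylinder 18 mm in diameter running from 121 to 171 mm above the bench, 80 mm from the pivot axis; this point is 148 mm above the bench. Turns with the lever.
- marked_notch (a point): Where lever_handle lies with the lever in the marked notch (same height, 80 mm from the pivot axis). The fixed dark plate under the handle arm (top 108 mm above the bench) has three 24 mm gaps in its rim; the marked one is the last anticlockwise, nearest the robot, with an upright steel stud 10 mm thick, its top 112 mm above the bench, just outside it.
- t_peg_mid (a point): Middle, half-way up, of the loose steel T-peg: 100 mm long, about 120 g; 12 mm round shank along z (z towards the crossbar); at the top a square crossbar 50 mm long along x, 12 mm wide (y), 12 mm high, flush with the shank on its y sides, its centre 44 mm above this point. In any of the three holes, turned about its axis at random.
- knob_peg_mid (a point): Middle of a loose steel peg like the T-peg but with a ball head 22 mm in diameter; stays in its hole.
- disc_peg_mid (a point): Middle of a loose steel peg like the T-peg but with a flat round head 24 mm in diameter, 5 mm thick, at 88 to 93 mm of its length; stays in its hole.
- camera: Fixed bench camera; origin at the centre of its 110 mm base's underside, z up. A post carries a grey head 60 x 52 x 52 mm (top 226 mm) with a black lens looking level along -x, lens axis 200 mm above the bench, lens front at x = -50 mm. A flat rail leads along -x to an aluminium disc 50 mm wide, 5 mm high, at x = -200 mm.
- view_point (a point): The point to present at: on the lens axis, 150 mm in front of the lens, 200 mm above the bench, straight above the disc's centre. It has the camera's axes: the line of sight runs along x, so the crossbar must lie along y (either way round).
- mallet: Loose black silicone mallet lying flat, 250 mm long along its x axis, 50 mm high; head 80 mm wide at +x; origin on the bench under its middle. Not part of the job.
- saucer: Loose ceramic saucer 140 mm in diameter, 20 mm high, origin under its centre. Not part of the job.
- yellow_peg1: Loose yellow plastic peg lying flat, 70 x 20 x 14 mm, origin under its centre. Not part of the job.
- yellow_peg2: Another yellow plastic peg lying flat, the same. Not part of the job.
- jar: Loose glass jar with a steel cap, 64 mm in diameter, 85 mm high, origin under its centre. Not part of the job.

How it is judged:
By the outcome, as a careful person would: the job done as asked, in the order asked, and still so for the second after the job is handed in, while the arm keeps its last pose, push and grip.
It also fails if it takes over 48 s, if anything falls off the work surface, if the arm or the gripper's body presses on something with over 40 N, if the wrist force passes 120 N, or if a joint passes its speed limit or range.

## Working session

There is one attempt and no reset: what is moved stays moved. The work goes in short steps, Python scripts to look and compute and a shell command to move; the robot and the scene stay as the last step left them, time stands still between calls to the robot, and variables do not carry over. Pictures are saved under pics/ and viewed, at most 10 in all, crops included, and the job is handed in when it is done.

```bash
mkdir -p pics; cat > h.py <<'E'
import numpy as np, cv2
from bench import r
from scipy.spatial.transform import Rotation as R
def cal(n):
    c=r.get_calibration(n); return np.array(c["K"]),np.array(c["dist"]),np.array(c["view"])
def ray(n,uv):
    K,d,V=cal(n); p=cv2.undistortPoints(np.array(uv,float).reshape(-1,1,2),K,d)[:,0]
    D=np.c_[p,np.ones(len(p))]@V[:3,:3]; o=-V[:3,:3].T@V[:3,3]; return o,D
def onz(n,uv,z):
    o,D=ray(n,uv); return o+D*((z-o[2])/D[:,2])[:,None]
def proj(n,P):
    K,d,V=cal(n); return cv2.projectPoints(np.array(P,float).reshape(-1,3),cv2.Rodrigues(V[:3,:3])[0],V[:3,3],K,d)[0][:,0]
def cloud(n,dep):
    v,u=np.mgrid[0:420,0:560]; o,D=ray(n,np.stack([u,v],-1).reshape(-1,2))
    P=o+D*dep.reshape(-1,1); P[dep.reshape(-1)==0]=np.nan; return P.reshape(420,560,3)
def tri(a,b):
    o1,d1=ray("side",[a]);o2,d2=ray("top",[b]);d1=d1[0];d2=d2[0]
    s=np.linalg.lstsq(np.c_[d1,-d2],o2-o1,rcond=None)[0]; p=o1+d1*s[0];q=o2+d2*s[1]; return (p+q)/2,np.linalg.norm(p-q)
E
python3 - <<'E'
from h import *
for n in("side","top"):
    im,d=r.snapshot(n); cv2.imwrite(f"pics/{n}0.png",cv2.resize(im[:,:,::-1],(800,600))); np.savez(f"{n}0.npz",im=im,d=d)
    V=cal(n)[2]; print(n,-V[:3,:3].T@V[:3,3],V[2,:3])
print({k:np.round(v,3) for k,v in r.sense().items()})
E
```

```text
side [0.02968709 0.58936936 0.82958701] [ 0.48706952 -0.56739261 -0.66394948]
top [ 0.36513774 -0.05439188  1.35134792] [ 0.15727368  0.00353433 -0.98754873]
{'time': np.float64(0.1), 'joint_pos': array([ 1.191,  0.478,  0.022,  1.556, -0.012,  1.109, -0.083]), 'qvel': array([-0.001, -0.001, -0.   , -0.003, -0.001,  0.001, -0.002]), 'joint_torque': array([ 5.0000e-03, -5.9776e+01,  1.6140e+00, -2.8195e+01,  1.3000e-02,
        5.0000e-03, -0.0000e+00]), 'position': array([ 0.181, -0.65 ,  0.249]), 'orientation': array([ 0.991,  0.135, -0.   , -0.001]), 'contact_force': array([-1.146,  0.091,  0.176]), 'wrist_torque': array([ 0.035, -0.015,  0.024]), 'grip_force': np.float64(0.0), 'width': np.float64(0.085)}
```

View pics/side0.png

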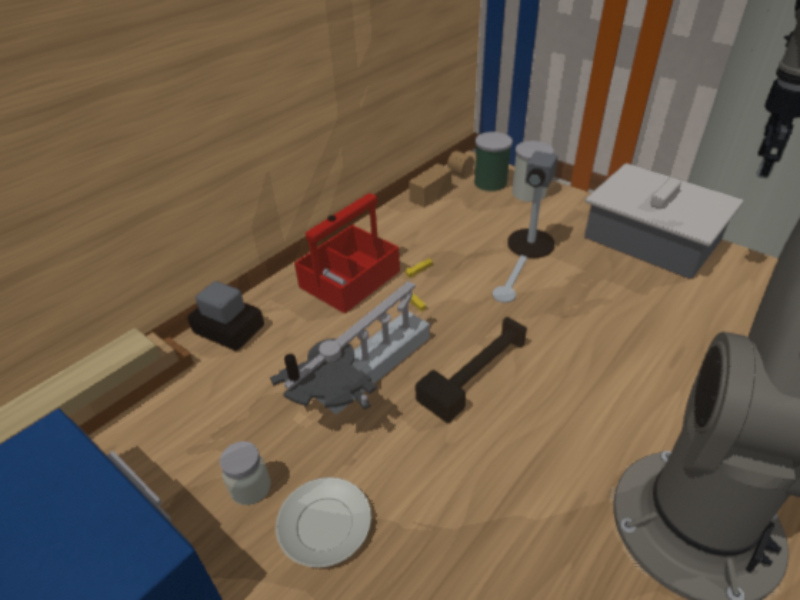

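View pics/top0.png

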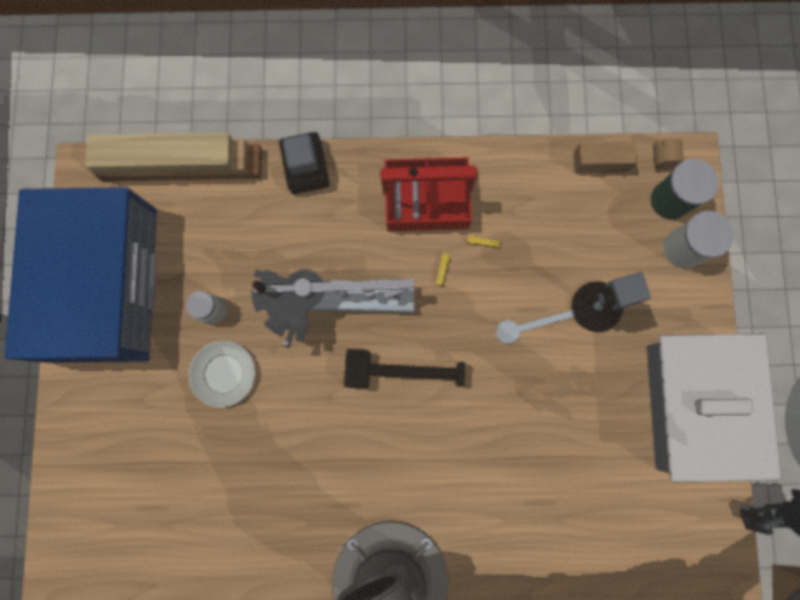

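The side view shows the lever hub at (331,350), the handle at (291,365), the pegs under the keeper and the disc at (504,294). In the top view the hub is at (302,287), the handle at (258,287), the stud at (287,342), the disc at (508,331) and the camera base at (597,306). I'll zoom in on both.

```bash
python3 - <<'E'
from h import *
t=np.load("top0.npz");s=np.load("side0.npz")
a=cv2.resize(t["im"][175:255,165:305],None,fx=5.7,fy=5.7,interpolation=cv2.INTER_CUBIC)[:300]
a=cv2.resize(t["im"][180:245,165:305],(800,371)); b=s["im"][190:300,185:315]
cv2.imwrite("pics/topc.png",a[:,:,::-1]); cv2.imwrite("pics/sidec.png",cv2.resize(b,(709,600),interpolation=cv2.INTER_CUBIC)[:,:,::-1])
P=cloud("top",t["d"])
for nm,u,v in[("hub",302,287),("handle",258,287),("stud",287,342),("disc",508,331),("base",597,306),("keeper end",410,284),("block",405,300),("camhead",630,290)]:
    u=int(u*.7);v=int(v*.7);print(nm,np.round(np.nanmedian(P[v-1:v+2,u-1:u+2].reshape(-1,3),0),3))
E
```

```text
hub [0.585 0.164 0.126]
handle [0.579 0.241 0.167]
stud [0.477 0.196 0.111]
disc [ 0.504 -0.256  0.005]
base [ 0.55  -0.442  0.031]
keeper end [ 0.589 -0.051  0.12 ]
block [ 0.567 -0.038  0.039]
camhead [ 0.551 -0.449  0.225]
```

View pics/topc.png

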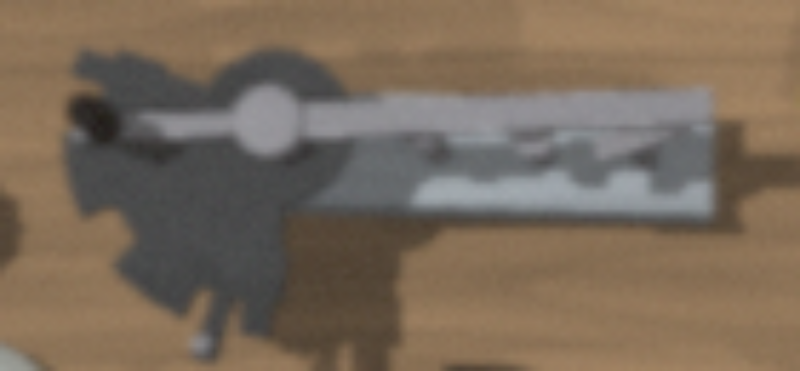

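View pics/sidec.png

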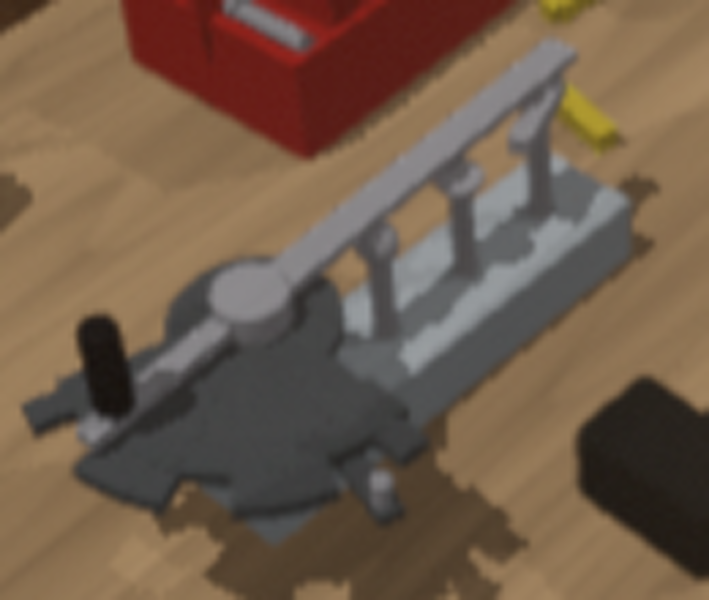

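The T-peg is in the far end hole (y=-90): its crossbar shows under the keeper tip at (535,120) in the side crop. The hub is at (248,290), the stud at (381,478) and the handle top at (98,325). Next I'll work these out in the world frame.

```bash
python3 - <<'E'
from h import *
tc=lambda u,v:(165+u/5.714-.4,180+v/5.71-.4); sc=lambda u,v:(185+u/5.454-.4,190+v/5.454-.4)
for nm,s,t,z in[("hub",(249,288),(268,120),.126),("stud",(381,478),(204,343),.112),("handletop",(98,325),(88,108),.171)]:
    p,e=tri(sc(*s),tc(*t)); print(nm,np.round(p,4),round(e,4),np.round(onz("top",[tc(*t)],z),4),np.round(onz("side",[sc(*s)],z),4))
# block near bottom edge/top edge, right end
print("block top near edge",np.round(onz("top",[tc(300,209),tc(712,214),tc(712,128)],.04),4))
print("keeper corners",np.round(onz("top",[tc(712,90),tc(712,125),tc(340,97),tc(340,136)],.121),4))
t=np.load("top0.npz"); im=t["im"].astype(int); P=cloud("top",t["d"])
m=(P[...,2]>.003)&(P[...,2]<.02)&(abs(P[...,0]-.504)<.04)&(abs(P[...,1]+.256)<.04)&(im.min(-1)>120)
print("disc",m.sum(),np.nanmean(P[m],0)); u,v=np.argwhere(m)[:,1].mean(),np.argwhere(m)[:,0].mean();print(onz("top",[(u,v)],.005))
m=(P[...,2]>.215)&(P[...,2]<.235)&(P[...,1]<-.3)&(P[...,1]>-.55)&(abs(P[...,0]-.55)<.1)
c=np.argwhere(m)[:,::-1].astype(np.float32); Q=onz("top",c,.226)[:,:2].astype(np.float32)
print("head",m.sum(),cv2.minAreaRect(Q))
m=(im.max(-1)<60)&(abs(P[...,0]-.55)<.09)&(abs(P[...,1]+.42)<.1)&(P[...,2]<.05)
Q=onz("top",np.argwhere(m)[:,::-1],.02)[:,:2].astype(np.float32);print("base",m.sum(),cv2.minEnclosingCircle(Q),np.nanmedian(P[m][:,2]))
E
```

```text
hub [0.584  0.1627 0.1262] 0.0015 [[0.5834 0.1622 0.126 ]] [[0.5848 0.1629 0.126 ]]
stud [0.4754 0.1954 0.1112] 0.0012 [[0.4749 0.1948 0.112 ]] [[0.4755 0.1961 0.112 ]]
handletop [0.5835 0.2412 0.1685] 0.0013 [[0.5825 0.2401 0.171 ]] [[0.582  0.2428 0.171 ]]
block top near edge [[ 0.551   0.16    0.04  ]
 [ 0.5451 -0.0562  0.04  ]
 [ 0.5909 -0.0569  0.04  ]]
keeper corners [[ 0.5961 -0.057   0.121 ]
 [ 0.5785 -0.0568  0.121 ]
 [ 0.5954  0.1275  0.121 ]
 [ 0.5757  0.1274  0.121 ]]
disc 164 [ 0.50210534 -0.25964651  0.0059154 ]
[[ 0.50217997 -0.25978158  0.005     ]]
head 531 ((0.5496982932090759, -0.4378091096878052), (0.05207586660981178, 0.08223234862089157), 15.128683090209961)
base 684 ((0.5505260229110718, -0.4479452669620514), 0.05298192799091339) 0.011738024662485635
```

```bash
cat >> h.py <<'E'
def go(xyz,yaw):
    "shift and turn to bring the tool (pointing down, tool x at yaw deg) to xyz"
    s=r.sense(); A=R.from_quat(s["orientation"]); c,n=np.cos(np.radians(yaw)),np.sin(np.radians(yaw))
    B=R.from_matrix(np.array([[c,n,0],[n,-c,0],[0,0,-1]]))
    return np.round(A.inv().apply(np.array(xyz)-s["position"]),4),np.round((A.inv()*B).as_rotvec(degrees=True),1)
E
python3 - <<'E'
from h import *
tc=lambda u,v:(165+u/5.714-.4,180+v/5.71-.4)
q=onz("top",[tc(197,305),tc(243,322),tc(120,268),tc(85,212)],.108)[:,:2]-[.584,.1627]
print("notch edges deg from +y",np.degrees(np.arctan2(-q[:,0],q[:,1])),np.linalg.norm(q,axis=1))
t=np.load("top0.npz"); im=t["im"].astype(int);P=cloud("top",t["d"])
sub=im[215:248,335:375]; m=((sub[...,0]-sub[...,2])<25).astype(np.uint8)
cs=cv2.findContours(m,0,1)[0]; c=max(cs,key=cv2.contourArea); x=c[:,0]+[335,215]
W=onz("top",x,.005)[:,:2]; print("disc contour",np.round(W[np.argsort(W[:,1])],3).tolist()[::3])
dt=cv2.distanceTransform(cv2.copyMakeBorder(m,1,1,1,1,0),2,5); k=np.argwhere(dt>dt.max()-.5)[:, ::-1].mean(0)-1+[335,215]; print("disc dt",k,dt.max(),onz("top",[k],.005))
b=P[(abs(P[...,1]+.6)<.12)&(abs(P[...,0]-.38)<.15)]; print("box height",np.nanpercentile(b[:,2],95), "max near path",np.nanmax(P[(P[...,0]>.15)&(P[...,0]<.65)&(P[...,1]>-.4)&(P[...,1]<.35)][:,2]))
print(go((.583,.242,.32),90),go((.4,-.45,.32),50))
E
```

```text
notch edges deg from +y [67.77303964 82.03105489 43.26300168 24.48939401] [0.09709145 0.09961357 0.10341516 0.10261692]
disc contour [[0.525, -0.316], [0.515, -0.315], [0.522, -0.313], [0.509, -0.309], [0.522, -0.303], [0.506, -0.3], [0.519, -0.294], [0.503, -0.29], [0.516, -0.285], [0.497, -0.281], [0.491, -0.278], [0.516, -0.276], [0.482, -0.271], [0.522, -0.267], [0.476, -0.262], [0.526, -0.258], [0.476, -0.253], [0.523, -0.248], [0.483, -0.244], [0.517, -0.239], [0.514, -0.236], [0.498, -0.235], [0.504, -0.232]]
disc dt [355.33333333 231.66666667] 7.9907 [[ 0.50190466 -0.25773311  0.005     ]]
box height 0.11768844892761432 max near path 0.21533202407055785
(array([ 0.6266, -0.7512, -0.0694]), array([ -0.1,  -0.1, -74.4])) (array([ 0.2645, -0.1337, -0.0704]), array([ -0.1,  -0. , -34.4]))
```

```bash
python3 -m crank '[{"xyz":[0.3,-0.28,-0.07],"rotation":[0,0,-34],"gripper":0.45},{"xyz":[0.3,-0.28,-0.07],"rotation":[0,0,-34],"gripper":0.45},{"xyz":[0.3,-0.28,-0.07],"rotation":[0,0,-34],"gripper":0.45},{"xyz":[0.3,-0.28,-0.07],"rotation":[0,0,-34],"gripper":0.45},{"xyz":[0.3,-0.28,-0.07],"rotation":[0,0,-34],"gripper":0.45},{"xyz":[0.3,-0.28,-0.07],"rotation":[0,0,-34],"gripper":0.45},{"xyz":[0.627,-0.751,-0.07],"rotation":[0,0,-74.5],"gripper":0.45},{"xyz":[0.627,-0.751,-0.07],"rotation":[0,0,-74.5],"gripper":0.45},{"xyz":[0.627,-0.751,-0.07],"rotation":[0,0,-74.5],"gripper":0.45},{"xyz":[0.627,-0.751,-0.07],"rotation":[0,0,-74.5],"gripper":0.45},{"xyz":[0.627,-0.751,-0.07],"rotation":[0,0,-74.5],"gripper":0.45},{"xyz":[0.627,-0.751,-0.07],"rotation":[0,0,-74.5],"gripper":0.45}]'
python3 -c "
from h import *
print(go((.583,.242,.32),90))"
```

```text
time: 1.6
position: [0.5023, 0.0193, 0.3176]
orientation: [0.707, 0.707, -0.0, 0.0]
contact_force: [1.1, -1.0, 0.2]
width: 0.0386
grip_force: 0.0
(array([ 0.2227,  0.0808, -0.0025]), array([0., 0., 0.]))
```

```bash
python3 -m crank '[{"xyz":[0.223,0.081,0],"rotation":[0,0,0],"gripper":0.45},{"xyz":[0.223,0.081,0],"rotation":[0,0,0],"gripper":0.45},{"xyz":[0.223,0.081,0],"rotation":[0,0,0],"gripper":0.45},{"xyz":[0.223,0.081,0],"rotation":[0,0,0],"gripper":0.45},{"xyz":[0.223,0.081,0.06],"rotation":[0,0,0],"gripper":0.45},{"xyz":[0.223,0.081,0.09],"rotation":[0,0,0],"gripper":0.45},{"xyz":[0.223,0.081,0.09],"rotation":[0,0,0],"gripper":0.45}]'
python3 - <<'E'
from h import *
print(go((.583,.242,.151),90))
o=[]
for n in("side","top"):
    im,d=r.snapshot(n); u,v=proj(n,[.583,.242,.16])[0].astype(int); o.append(cv2.resize(im[max(v-50,0):v+50,u-50:u+50],(400,400))); 
cv2.imwrite("pics/h1.png",np.hstack(o)[:,:,::-1])
E
```

```text
time: 2.48
position: [0.5813, 0.2396, 0.2247]
orientation: [0.707, 0.708, -0.003, -0.001]
contact_force: [-0.1, -0.4, 0.9]
width: 0.0383
grip_force: 0.0
(array([0.0025, 0.0021, 0.0736]), array([-0.3,  0.1,  0.1]))
```

View pics/h1.png

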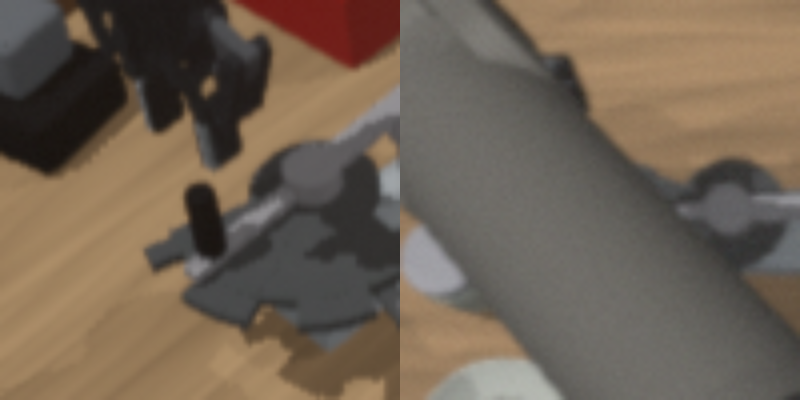

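The side view shows the fingertips at (158,125) and (218,160), straddling the line above the handle top at (200,190). The arm hides the handle in the top view. I'll go down.

```bash
python3 -m crank '[{"xyz":[0.001,0.001,0.04],"rotation":[0,0,0],"gripper":0.45},{"xyz":[0.001,0.001,0.074],"rotation":[0,0,0],"gripper":0.45},{"xyz":[0.001,0.001,0.074],"rotation":[0,0,0],"gripper":0.45},{"xyz":[0.001,0.001,0.074],"rotation":[0,0,0],"gripper":0.15},{"xyz":[0.001,0.001,0.074],"rotation":[0,0,0],"gripper":0.15},{"xyz":[0.001,0.001,0.074],"rotation":[0,0,0],"gripper":0.15}]' 20
python3 - <<'E'
from h import *
s=r.sense();print(s["position"],s["width"],s["contact_force"],s["wrist_torque"])
P=np.array([.584,.1627])
for a in (20,40,60,76.5):
    w=np.radians(a); print(a,go((P[0]-.08*np.sin(w),P[1]+.08*np.cos(w),.151),90+a))
E
```

```text
time: 3.32
position: [0.5849, 0.2427, 0.1562]
orientation: [0.707, 0.707, 0.002, 0.001]
contact_force: [-1.6, -1.4, 7.4]
width: 0.0171
grip_force: 21.9
[0.58493725 0.24266307 0.15622699] 0.017101235317856962 [-1.58410619 -1.43708847  7.35524674] [-0.05763021  0.47664277 -0.06832105]
20 (array([-0.0048, -0.0283,  0.0051]), array([  0.2,  -0.1, -19.9]))
40 (array([-0.0186, -0.0524,  0.005 ]), array([  0.2,  -0. , -39.9]))
60 (array([-0.0399, -0.0703,  0.0049]), array([  0.2,   0. , -59.9]))
76.5 (array([-0.0612, -0.0788,  0.0049]), array([  0.2,   0.1, -76.4]))
```

```bash
python3 -m crank '[{"xyz":[-0.001,-0.0125,-0.002],"rotation":[0,0,-9],"gripper":0.15},{"xyz":[-0.0039,-0.0247,-0.002],"rotation":[0,0,-18],"gripper":0.15},{"xyz":[-0.0087,-0.0363,-0.002],"rotation":[0,0,-27],"gripper":0.15},{"xyz":[-0.0153,-0.047,-0.002],"rotation":[0,0,-36],"gripper":0.15},{"xyz":[-0.0153,-0.047,-0.002],"rotation":[0,0,-36],"gripper":0.15}]'
python3 - <<'E'
from h import *
s=r.sense();q=s["position"][:2]-[.584,.1627];print(np.degrees(np.arctan2(-q[0],q[1])),np.linalg.norm(q))
for a in (45,55,65,76.5):
    w=np.radians(a); print(a,go((.584-.08*np.sin(w),.1627+.08*np.cos(w),s["position"][2]),90+a))
E
```

```text
time: 3.95
position: [0.5368, 0.2265, 0.1564]
orientation: [0.454, 0.891, 0.0, 0.0]
contact_force: [-0.7, 1.0, -1.1]
width: 0.0174
grip_force: 21.0
36.52095976999148 0.07934089892748065
45 (array([-0.0003, -0.0118, -0.    ]), array([ 0.1,  0. , -9. ]))
55 (array([-0.0037, -0.0253, -0.    ]), array([  0.1,   0. , -19. ]))
65 (array([-0.0094, -0.0381, -0.    ]), array([  0.1,   0. , -29. ]))
76.5 (array([-0.0185, -0.0512, -0.    ]), array([  0.1,   0. , -40.5]))
```

Forces are low and the radius is 79 mm, as expected. I'll continue round to 76.5°.

```bash
python3 -m crank '[{"xyz":[-0.0003,-0.0118,0],"rotation":[0,0,-9],"gripper":0.15},{"xyz":[-0.0037,-0.0253,0],"rotation":[0,0,-19],"gripper":0.15},{"xyz":[-0.0094,-0.0381,0],"rotation":[0,0,-29],"gripper":0.15},{"xyz":[-0.014,-0.0455,0],"rotation":[0,0,-35],"gripper":0.15},{"xyz":[-0.0185,-0.0512,0],"rotation":[0,0,-40.5],"gripper":0.15},{"xyz":[-0.0185,-0.0512,0],"rotation":[0,0,-40.5],"gripper":0.15},{"xyz":[-0.0185,-0.0512,0],"rotation":[0,0,-40.5],"gripper":0.15}]'
python3 - <<'E'
from h import *
s=r.sense();q=s["position"][:2]-[.584,.1627];print(np.degrees(np.arctan2(-q[0],q[1])),np.linalg.norm(q))
E
python3 -m crank '[{"xyz":[0,0,0],"rotation":[0,0,0],"gripper":0.4},{"xyz":[0,0,0],"rotation":[0,0,0],"gripper":0.4},{"xyz":[0,0,0],"rotation":[0,0,0],"gripper":0.4},{"xyz":[0,0,-0.06],"rotation":[0,0,0],"gripper":0.4},{"xyz":[0,0,-0.12],"rotation":[0,0,0],"gripper":0.4},{"xyz":[0.1,0.1,-0.16],"rotation":[0,0,0],"gripper":0.4},{"xyz":[0.1,0.1,-0.16],"rotation":[0,0,0],"gripper":0.4},{"xyz":[0.1,0.1,-0.16],"rotation":[0,0,0],"gripper":0.4}]'
```

```text
time: 4.82
position: [0.5074, 0.1812, 0.1563]
orientation: [0.119, 0.993, -0.0, 0.001]
contact_force: [0.9, -2.7, 3.9]
width: 0.0174
grip_force: 21.6
76.44702575810875 0.07879614038095233
time: 5.82
position: [0.4296, 0.3056, 0.3173]
orientation: [0.114, 0.993, 0.001, 0.001]
contact_force: [0.5, -0.6, 0.4]
width: 0.0342
grip_force: 0.0
```

```bash
python3 - <<'E'
from h import *
o=[]
for n,(x0,y0,w,h) in(("side",(190,175,150,124)),("top",(165,150,150,124))):
    im,d=r.snapshot(n); np.savez(f"{n}1.npz",im=im,d=d); o.append(cv2.resize(im[y0:y0+h,x0:x0+w],(750,620) if 0 else (363,300),interpolation=cv2.INTER_CUBIC))
    cv2.imwrite(f"pics/{n}L.png",cv2.resize(im[y0:y0+h,x0:x0+w],(720,595),interpolation=cv2.INTER_CUBIC)[:,:,::-1])
E
```

```text
(no output)
```

View pics/topL.png

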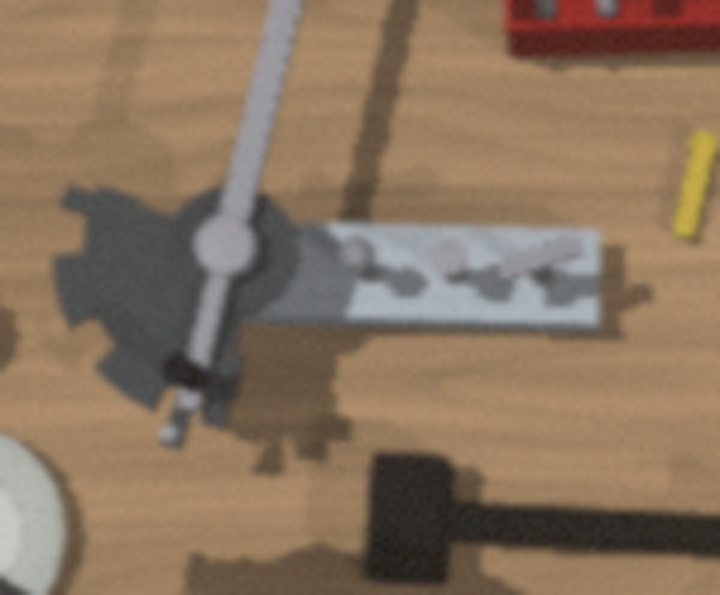

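View pics/sideL.png

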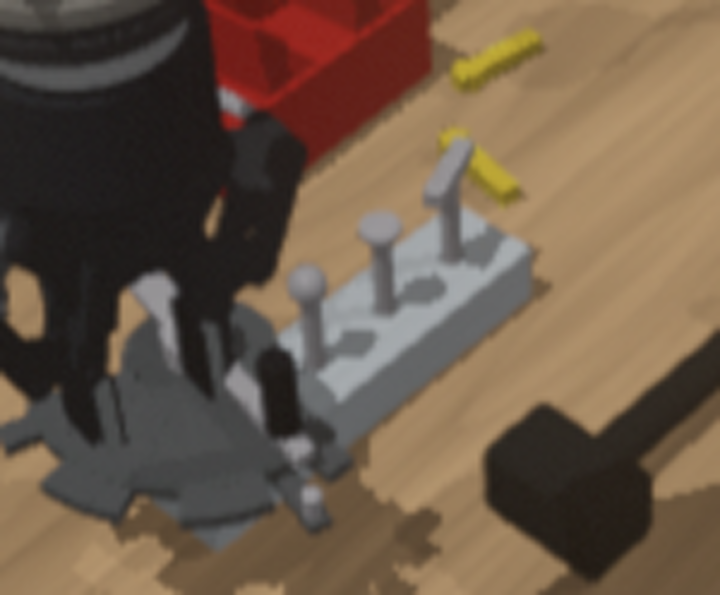

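The lever arm lies between the two teeth of the notch next to the stud: the arm end is at (190,400) and the stud at (172,435) in the top crop. The T crossbar runs from (505,272) to (578,246) there. I'll measure the crossbar and confirm the lever angle.

```bash
python3 - <<'E'
from h import *
tc=lambda u,v:(165+u/4.8-.4,150+v/4.8-.4); sc=lambda u,v:(190+u/4.8-.4,175+v/4.8-.4)
W=onz("top",[tc(505,272),tc(578,246)],.110); print("crossbar ends",np.round(W,4),"mid",W.mean(0),"ang",np.degrees(np.arctan2(*(W[1]-W[0])[[1,0]])))
t=np.load("top1.npz"); P=cloud("top",t["d"]); im=t["im"].astype(int)
m=(P[...,2]>.085)&(P[...,2]<.125)&(P[...,1]<0.0)&(P[...,1]>-.08)&(abs(P[...,0]-.58)<.06)
print("depth T",m.sum()); print(cv2.minAreaRect(onz("top",np.argwhere(m)[:,::-1],.11)[:,:2].astype(np.float32)))
# bright-vs-block: crossbar is greyer/pinkish
g=im[...,0]-im[...,2]; roi=np.zeros(m.shape,bool); a,b=tc(490,235);c,d=tc(590,282); roi[int(b):int(d),int(a):int(c)]=1
print("colour block/T",im[int(tc(0,240)[1]),int(tc(480,0)[0])],im[int(tc(0,258)[1]),int(tc(545,0)[0])])
k=(abs(P[...,2]-.121)<.006)&(P[...,0]>.62)&(P[...,0]<.8)&(abs(P[...,1]-.12)<.12)
r1=cv2.fitLine(onz("top",np.argwhere(k)[:,::-1],.121)[:,:2].astype(np.float32),2,0,.01,.01).ravel(); print("keeper",k.sum(),r1)
b=(abs(P[...,2]-.04)<.006)&(P[...,0]<.63)&(P[...,0]>.53)&(P[...,1]>-.08)&(P[...,1]<.08)
print("block",cv2.minAreaRect(onz("top",np.argwhere(b)[:,::-1],.04)[:,:2].astype(np.float32)))
E=onz("top",[tc(340,222),tc(598,230),tc(598,325),tc(350,319)],.04);print("block corners",np.round(E,4))
for z,(u1,v1),(u2,v2) in[(.110,(430,192),(464,146))]:
    S=onz("side",[sc(u1,v1),sc(u2,v2)],z);print("side xbar",np.round(S,4),S.mean(0),np.degrees(np.arctan2(*(S[1]-S[0])[[1,0]])))
E
```

```text
crossbar ends [[ 0.5674 -0.0014  0.11  ]
 [ 0.5824 -0.0449  0.11  ]] mid [ 0.57491158 -0.02310856  0.11      ] ang -70.98252383147316
depth T 80
((0.5752397775650024, -0.02235310710966587), (0.01553727500140667, 0.04688619449734688), 17.849361419677734)
colour block/T [155 163 167] [149 147 152]
keeper 399 [ 0.9650945  -0.2619018   0.7091782   0.13353933]
block ((0.5768541693687439, 0.011882644146680832), (0.13587476313114166, 0.06091037392616272), 89.12701416015625)
block corners [[ 0.6123  0.1052  0.04  ]
 [ 0.6047 -0.057   0.04  ]
 [ 0.5444 -0.0561  0.04  ]
 [ 0.5505  0.0987  0.04  ]]
side xbar [[ 0.5702  0.0021  0.11  ]
 [ 0.5804 -0.0389  0.11  ]] [ 0.575283   -0.01837863  0.11      ] -75.99619785478019
```

```bash
python3 -c "
from h import *
print(go((.5755,-.0225,.22),107.5), go((.5755,-.0225,.104),107.5))"
```

```text
(array([-0.2154, -0.2854,  0.0963]), array([ 0.1,  0. , 59.4])) (array([-0.2153, -0.2856,  0.2123]), array([ 0.1,  0. , 59.4]))
```

```bash
python3 -m crank '[{"xyz":[-0.215,-0.285,0.02],"rotation":[0,0,59.4],"gripper":0.4},{"xyz":[-0.215,-0.285,0.02],"rotation":[0,0,59.4],"gripper":0.4},{"xyz":[-0.215,-0.285,0.02],"rotation":[0,0,59.4],"gripper":0.4},{"xyz":[-0.215,-0.285,0.02],"rotation":[0,0,59.4],"gripper":0.4},{"xyz":[-0.215,-0.285,0.02],"rotation":[0,0,59.4],"gripper":0.4},{"xyz":[-0.215,-0.285,0.02],"rotation":[0,0,59.4],"gripper":0.4},{"xyz":[-0.215,-0.285,0.06],"rotation":[0,0,59.4],"gripper":0.4},{"xyz":[-0.215,-0.285,0.1],"rotation":[0,0,59.4],"gripper":0.4},{"xyz":[-0.215,-0.285,0.1],"rotation":[0,0,59.4],"gripper":0.4},{"xyz":[-0.215,-0.285,0.1],"rotation":[0,0,59.4],"gripper":0.4}]'
python3 - <<'E'
from h import *
print(go((.5755,-.0225,.105),107.5))
im,d=r.snapshot("side"); np.savez("side2.npz",im=im,d=d); u,v=proj("side",[.5755,-.0225,.13])[0].astype(int); print(u,v); cv2.imwrite("pics/g1.png",cv2.resize(im[v-50:v+50,u-60:u+60],(720,600),interpolation=cv2.INTER_CUBIC)[:,:,::-1])
E
```

```text
time: 7.18
position: [0.5758, -0.0262, 0.2165]
orientation: [0.594, 0.804, 0.0, 0.0]
contact_force: [0.3, 0.2, -0.5]
width: 0.0347
grip_force: 0.0
(array([0.0036, 0.0007, 0.1115]), array([ 0. ,  0. , -0.4]))
283 203
```

View pics/g1.png

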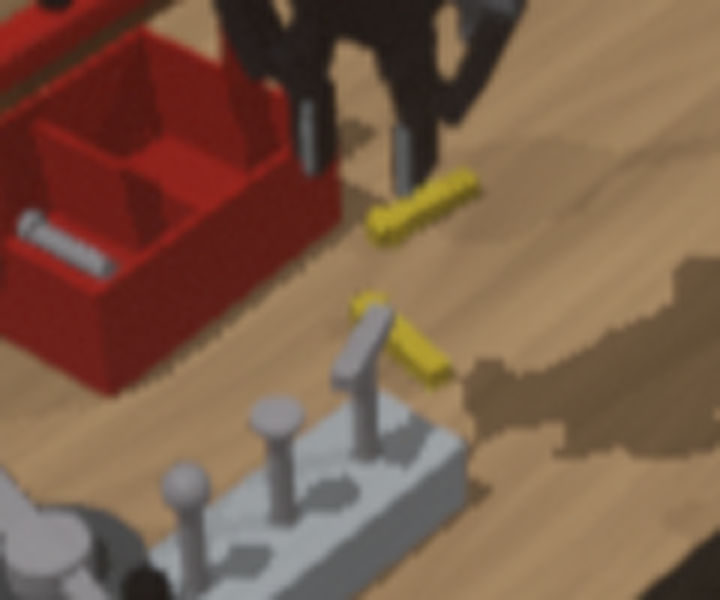

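The fingertips are at (315,170) and (410,185), centred over the crossbar at (360,345). I'll go down and grip.

```bash
python3 -m crank '[{"xyz":[0.003,0.001,0.05],"rotation":[0,0,0],"gripper":0.4},{"xyz":[0.003,0.001,0.095],"rotation":[0,0,0],"gripper":0.4},{"xyz":[0.003,0.001,0.109],"rotation":[0,0,0],"gripper":0.4},{"xyz":[0.003,0.001,0.109],"rotation":[0,0,0],"gripper":0.4},{"xyz":[0.003,0.001,0.109],"rotation":[0,0,0],"gripper":0.08},{"xyz":[0.003,0.001,0.109],"rotation":[0,0,0],"gripper":0.05},{"xyz":[0.003,0.001,0.109],"rotation":[0,0,0],"gripper":0.05},{"xyz":[0.003,0.001,0.109],"rotation":[0,0,0],"gripper":0.05}]' 50
python3 -c "
from h import *
s=r.sense();print(s['position'],s['width'])"
```

```text
time: 8.22
position: [0.577, -0.022, 0.1088]
orientation: [0.594, 0.805, 0.001, 0.002]
contact_force: [-0.4, 0.5, 8.2]
width: 0.0106
grip_force: 51.3
[ 0.57700317 -0.02198999  0.10879522] 0.010615974410020317
```

```bash
python3 -m crank '[{"xyz":[0,0,-0.015],"rotation":[0,0,0],"gripper":0.05},{"xyz":[0,0,-0.03],"rotation":[0,0,0],"gripper":0.05},{"xyz":[0,0,-0.05],"rotation":[0,0,0],"gripper":0.05},{"xyz":[0,0,-0.08],"rotation":[0,0,0],"gripper":0.05},{"xyz":[0,0,-0.12],"rotation":[0,0,0],"gripper":0.05},{"xyz":[0,0,-0.14],"rotation":[0,0,0],"gripper":0.05},{"xyz":[0,0,-0.14],"rotation":[0,0,0],"gripper":0.05}]'
python3 -c "
from h import *
print(r.sense()['position'],r.sense()['width'],go((.5015,-.2575,.249),14.6))"
```

```text
time: 9.1
position: [0.5759, -0.0222, 0.2481]
orientation: [0.594, 0.805, 0.001, 0.001]
contact_force: [-0.5, -0.1, -1.3]
width: 0.0108
grip_force: 50.1
[ 0.57590213 -0.02217932  0.2481303 ] 0.010849089397257714 (array([-0.2029, -0.1405, -0.0009]), array([ 0.2, -0.1, 92.6]))
```

```bash
python3 -m crank '[{"xyz":[-0.03,-0.02,-0.001],"rotation":[0,0,10],"gripper":0.05},{"xyz":[-0.06,-0.04,-0.001],"rotation":[0,0,20],"gripper":0.05},{"xyz":[-0.09,-0.06,-0.001],"rotation":[0,0,30],"gripper":0.05},{"xyz":[-0.12,-0.08,-0.001],"rotation":[0,0,40],"gripper":0.05},{"xyz":[-0.15,-0.1,-0.001],"rotation":[0,0,50],"gripper":0.05},{"xyz":[-0.17,-0.118,-0.001],"rotation":[0,0,60],"gripper":0.05},{"xyz":[-0.185,-0.129,-0.001],"rotation":[0,0,70],"gripper":0.05},{"xyz":[-0.196,-0.136,-0.001],"rotation":[0,0,80],"gripper":0.05},{"xyz":[-0.203,-0.1405,-0.001],"rotation":[0,0,88],"gripper":0.05},{"xyz":[-0.203,-0.1405,-0.001],"rotation":[0,0,92.6],"gripper":0.05},{"xyz":[-0.203,-0.1405,-0.001],"rotation":[0,0,92.6],"gripper":0.05},{"xyz":[-0.203,-0.1405,-0.001],"rotation":[0,0,92.6],"gripper":0.05}]'
python3 - <<'E'
from h import *
print(go((.5015,-.2575,.249),14.6))
o=[]
for n,p in(("side",[.5015,-.2575,.19]),("top",[.5015,-.27,.2])):
    im,d=r.snapshot(n); np.savez(f"{n}3.npz",im=im,d=d); u,v=proj(n,p)[0].astype(int); print(n,u,v); o.append(cv2.resize(im[v-60:v+60,u-40:u+40],(400,600),interpolation=cv2.INTER_CUBIC))
cv2.imwrite("pics/v1.png",np.hstack(o)[:,:,::-1])
print(proj("side",[[.5015,-.2575,.2],[.5015,-.2575,.15],[.5015,-.2575,.25]]))
E
```

```text
time: 10.6
position: [0.5006, -0.2573, 0.2467]
orientation: [0.992, 0.128, -0.001, -0.0]
contact_force: [-0.5, 0.0, -1.5]
width: 0.0107
grip_force: 50.1
(array([ 0.0008,  0.0004, -0.0023]), array([-0.1,  0.1,  0.1]))
side 358 154
top 370 224
[[358.69526128 151.1805752 ]
 [357.02810152 166.12439393]
 [360.46898656 135.3180386 ]]
```

View pics/v1.png

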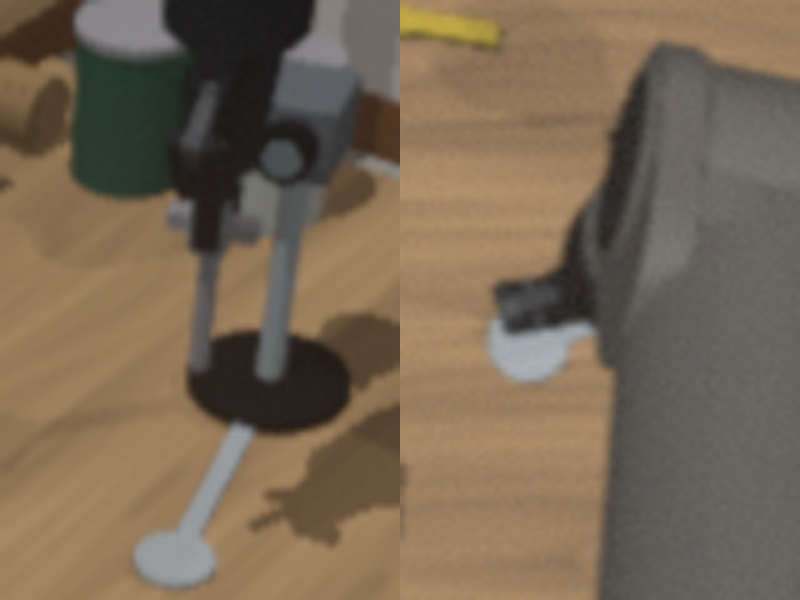

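The side half shows the T-peg held, with the shank running from (210,250) to the foot at (201,370). The crossbar shows on both sides of the finger, from (170,215) to (258,230), and the disc is at (175,558). I'll measure tilt and offset against the disc in the same camera.

```bash
python3 - <<'E'
from h import *
im=np.load("side3.npz")["im"].astype(int); x0,y0=318,94
g=(im[...,0]-im[...,2])<22
br=im.mean(-1)
pts=[]
for v in range(y0+53,y0+74):
    us=[u for u in range(x0+34,x0+48) if (im[v,u,0]-im[v,u,2])<28 and br[v,u]>60]
    w=np.clip(45-(im[v,x0+34:x0+48,0]-im[v,x0+34:x0+48,2]),0,None).astype(float); c=(w*np.arange(x0+34,x0+48)).sum()/max(w.sum(),1e-9)
    print(v,len(us),round(np.mean(us),1) if us else None,round(c,2),round(w.sum()), end=" | ")
    if us: pts.append((np.mean(us),v))
z=np.linspace(.15,.22,8); s=r.sense()["position"]
print("\npred",np.round(proj("side",[[s[0],s[1],h] for h in z]),1).tolist())
m=g&(br>90); m[:197]=0; m[215:]=0; m[:,:340]=0; m[:,366:]=0
c=max(cv2.findContours(m.astype(np.uint8),0,1)[0],key=cv2.contourArea)[:,0]
D=onz("side",c,.005)[:,:2];lo=D.min(0);hi=D.max(0);print("disc side",c.min(0),c.max(0),cv2.minEnclosingCircle(D.astype(np.float32)))
e=cv2.fitEllipse(c); print(e, onz("side",[e[0]],.005))
# rail centre points in the side view
rail=onz("side",[(x0+x/5-.4,y0+y/5-.4) for x,y in[(244,428),(192,530)]],.003); q=rail[0]-rail[1]; print("rail dir",np.degrees(np.arctan2(q[1],q[0])))
E
```

```text
147 4 359.5 359.31 143 | 148 4 359.5 359.21 150 | 149 4 359.5 359.15 143 | 150 3 359.0 358.92 137 | 151 4 358.5 358.74 137 | 152 4 358.5 358.72 138 | 153 4 358.5 358.63 139 | 154 4 358.5 358.57 141 | 155 4 358.5 358.49 139 | 156 4 358.5 358.39 140 | 157 4 358.5 358.24 147 | 158 4 358.5 358.1 148 | 159 3 358.0 357.89 138 | 160 3 358.0 358.33 148 | 161 4 357.5 360.13 255 | 162 4 357.5 360.44 337 | 163 4 357.5 360.4 352 | 164 4 357.5 360.39 347 | 165 4 357.5 360.39 349 | 166 4 357.5 360.17 356 | 167 3 357.0 360.15 357 | 
pred [[357.2, 166.2], [357.5, 163.3], [357.9, 160.4], [358.2, 157.4], [358.5, 154.3], [358.9, 151.3], [359.2, 148.2], [359.6, 145.1]]
disc side [345 197] [360 211] ((0.5017191767692566, -0.26562049984931946), 0.036678846925497055)
((353.183837890625, 204.5209197998047), (12.737283706665039, 16.688886642456055), 62.79146194458008) [[ 0.50152185 -0.26015126  0.005     ]]
rail dir -74.53527796442663
```

The shank matches the predicted upright line through the TCP, and the heading agrees with the rail. I'll raise it by the 2 mm sag, let it settle and hand in.

```bash
python3 -m crank '[{"xyz":[0.001,0,-0.0023],"rotation":[0,0,0],"gripper":0.05},{"xyz":[0.001,0,-0.0023],"rotation":[0,0,0],"gripper":0.05},{"xyz":[0.001,0,-0.0023],"rotation":[0,0,0],"gripper":0.05},{"xyz":[0.001,0,-0.0023],"rotation":[0,0,0],"gripper":0.05},{"xyz":[0.001,0,-0.0023],"rotation":[0,0,0],"gripper":0.05},{"xyz":[0.001,0,-0.0023],"rotation":[0,0,0],"gripper":0.05}]'
python3 - <<'E'
from h import *
s=r.sense(); print(go((.5015,-.2575,.249),14.8),abs(s["qvel"]).max(),s["position"])
im,d=r.snapshot("side"); P=cloud("side",d); k=(abs(P[...,2]-.121)<.008)&(P[...,0]>.62)&(P[...,0]<.8)&(abs(P[...,1]-.12)<.12)
print("keeper",k.sum(),cv2.fitLine(onz("side",np.argwhere(k)[:,::-1],.121)[:,:2].astype(np.float32),2,0,.01,.01).ravel())
b=im[...].astype(int); print("foot rows",[(v,int((b[v,354:361,0]-b[v,354:361,2]).min()),int(b[v,354:361].mean())) for v in range(162,172)])
E
```

```text
time: 11.45
position: [0.502, -0.2574, 0.2499]
orientation: [0.992, 0.127, -0.0, 0.0]
contact_force: [0.3, -0.2, -1.7]
width: 0.0109
grip_force: 50.1
(array([-0.0005,  0.    ,  0.0009]), array([ 0. ,  0. , -0.2])) 0.001830953852895636 [ 0.50196994 -0.25737478  0.24989932]
keeper 386 [ 0.92768776 -0.37335694  0.7058007   0.13388811]
foot rows [(162, 4, 89), (163, 4, 86), (164, 4, 85), (165, 4, 83), (166, 5, 75), (167, 8, 61), (168, 12, 53), (169, 13, 52), (170, 14, 51), (171, 12, 53)]
```

```bash
python3 -c "
from bench import r
print(r.finish_job())"
```

```text
the job is handed in; nothing more can be done
None
```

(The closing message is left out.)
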